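# Reset the grinder's tripped cutout

### The arm

A 6-joint arm with a two-finger parallel gripper is mounted at the origin on the work surface. World frame = base frame: x ahead of the robot, y to its left, z up, the work surface at z = 0. Lengths are in mm, angles in rad, forces in N, time in s.
With the tool pointing down it reaches from about 275 to 750 mm from the base axis. Payload 10.2 kg.
Tool frame: the origin (TCP) lies at the very end of the fingers, on their centre line; the grasp point (between the pads) lies 19 mm behind it; z points along the fingers, y is the line along which they close (so a half turn about z gives the same grasp; the last joint's range is limited). The gripper opens to 85 mm and grips with 20 to 120 N. Pads are 22 mm wide; open, the fingers measure 114 mm over their backs; the gripper's body (76 mm by 85 mm) begins 54 mm behind the grasp point. The pads swing forward as they close: fully open they stand 13 mm farther back than shut.
Start: joints at [-1.344, 0.313, 1.498, -0, 1.331, -0.223], TCP at [228.251, -472.792, 231.294] pointing down, gripper open.
Joint ranges: [-2.94, 2.94], [-0.97, 2.17], [0.19, 2.56], [-1.23, 4.37], [0.02, 3.11], [-2.88, 2.88]. Speed limits (rad/s): [2.39, 2.39, 3.01, 3.14, 3.14, 3.14].

### API

Orientations are given as a unit quaternion [w, x, y, z].
In Python, from rig import ctrl gives the robot as it stands.
- The arm moves only by the shell command python3 -m inch 'ROWS' [OPENING] [FORCE]. ROWS is text: rows parted by semicolons, each of 6 numbers parted by spaces: the shift along the tool's x, y, z in mm, then the turn, a rotation vector about the tool's x, y, z in units of 6 degrees (1.0 is 6 degrees). A call has exactly 10 rows; each row shifts and turns the commanded pose from where the row before left it, along the tool's axes as they then stand; what a row does not reach is not made up. A row lasts 1/12 s, in which the tool goes at most 41.7 mm and 7.16 degrees, less where a joint would pass 70% of its speed; a pose out of reach is approached as far as the arm can. A call with a gripper value outside its range is refused whole. OPENING is the opening, from 0 (shut) to 1 (fully open), set as the call begins (- or left out, the last holds). The fingers move at their own pace and stop on an object; FORCE is the grip in N (left out, the last holds). Time passes only in rows, so rows that do not move let the fingers close, or fill a call up. It gives the time, the measured TCP pose, the force, the opening and the grip force at its end, in the units of the state.
- ctrl.sense(): the state, without advancing time (a new reading comes with each control period).
- ctrl.capture(name): name is "scene" or "top" or "wrist"; returns a dict with "image" (420x560x3 uint8, red, green, blue), "intrinsics" (3x3 intrinsics, pixels), "rvec" (rotation vector, rad) and "tvec" (3), from world to camera coordinates, as OpenCV has them. Camera axes: x right, y down, z forward; pixel columns grow to the right and rows downward; lengths in mm; the calibration is good to about 2 mm. The wrist camera is an equidistant fisheye: a pixel r from the principal point sees the ray r / f radians off the axis. A picture is of the moment at which its call begins. There is no depth.
- ctrl.finish_job(): hands the job in; it is judged then, once.
The state is a dict: "time_s": time; "joints": joint angles; "dq": joint speeds; "tau": joint torques, N m; "eef_pos": TCP position; "ee_rot": TCP orientation; "force": force on the tool from outside, world axes, zero at the start; "wrist_torque": the same for the moment, N m; "grip_width": opening from 0.0 (shut) to 1.0 (fully open); "grip_force": force on a finger pad.
Only numpy, scipy, OpenCV 4.12 (cv2) and the standard library are available. Lean on these libraries where they do the work, as an engineer would, in place of code of your own. Each camera call takes 0.05 s, during which the arm holds its last target. There are 200 camera calls.

### The job

The coffee grinder's cutout has tripped: its T handle is the one of the three standing halfway. With shut fingers push that handle (do not squeeze it) all the way off until you feel its firm stop, which resets it, then throw it fully on; short of that stop it will not go on. Press it with no more than 20 N, leave the other two handles as they are, and do not disturb the things on the counter.

Things in the scene. Friction and masses are not known exactly. Their poses are not given: they have to be found in the camera images.
- grinder_unit: The tripped one of three identical fixed grey boxes on a dark rail (20 mm thick; 96 mm centre to centre, in any order); its handle stands about upright. Box 90 mm (its x) by 60 mm by 65 mm high. Origin: centre of its underside, z up; +x is its ON side (away from the robot, turned up to 0.35 rad), -x its OFF side. The handle pivots about the box's y axis, 58 mm above the origin.
- grinder_bar (a point): Centre of the T handle's cross bar on the tripped unit: black round freely turning sleeve 22 mm thick, 36 mm long along the unit's y, on a 7 mm steel stem, 80 mm from the pivot. Push the bar's side. Level force at the bar: it swings at 2 to 3 N; towards OFF it soon meets the catch, which takes 6 to 10 N over 20 to 25 mm, then a firm stop (5 to 7 N more per mm). Above 20 N of push or squeeze it cracks.
- grinder_lever (a joint): Handle angle of the tripped unit, rad: 0 upright, positive to ON, negative to OFF. Starts -0.03 to 0.03; stays where it is left. ON ends at a stop at 0.60; while the catch is tripped it is blocked at about 0.15. The stop at full OFF, where the catch resets (a white pin on top drops flush), lies anywhere from -0.85 to -0.30, differs each time, is hidden and must be felt.
- boiler_lever (a joint): Handle angle of the neighbouring unit that is ON (starts 0.55 to 0.60), same signs and sizes. Leave alone.
- washer_lever (a joint): Handle angle of the neighbouring unit that is switched OFF on purpose (starts -0.60 to -0.50), same signs and sizes. Leave alone.
- boiler_bar (a point): Centre of the cross bar of the unit that is ON.
- washer_bar (a point): Centre of the cross bar of the unit that is OFF.
- espresso_cup: Bystander, loose: white espresso cup, 68 mm wide, 55 mm high; origin at the centre of its underside. Leave where it is.
- tamper: Bystander, loose: steel tamper standing, 58 mm wide, 84 mm high; origin at the centre of its underside. Leave where it is.
- spoon: Bystander, loose: steel spoon lying flat, 140 mm long, in front of the rail. Leave where it is.
- milk_jug: Bystander, loose: steel milk jug with handle, 84 mm wide, 100 mm high; origin at the centre of its underside. Leave where it is.
- paper_cup: Bystander, loose: open takeaway cup, 80 mm wide, 90 mm high, very light; origin at the centre of its underside. Leave where it is.
- syrup_bottle: Bystander, loose: amber syrup bottle, 66 mm wide, 190 mm high; origin at the centre of its underside. Leave where it is.
- portafilter: Bystander, loose: portafilter lying: steel head 66 mm wide, 130 mm black handle; origin at the centre of its underside. Leave where it is.

How it is judged (in metres and radians):
On the way, in this order (a step that is already met when the one before it is completed fails the run):
1. the handle has been pushed off (angle below -0.25; only at the firm stop does the catch reset, without which the next step is blocked) (value of joint grinder_lever below -0.25 rad), for 0.1 s.
2. the handle has been thrown on (angle above 0.5) (value of joint grinder_lever above 0.5 rad), for 0.2 s.
At the end, for the whole second after the job is handed in: The tripped unit's handle stands on (angle above 0.5 of 0.6 rad); the neighbour that was on is still on (above 0.45), the one that was off still off (below -0.4) (value of joint grinder_lever above 0.5 rad and value of joint boiler_lever above 0.45 rad and value of joint washer_lever below -0.4 rad); the robot touches nothing.
It fails at once if the tripped unit or its handle pressed with more than 20 N (contact force between any of the fingers, the arm and grinder_unit above 20 N).
It fails at once if a neighbouring handle moved more than about 10 mm (distance of any of boiler_bar, washer_bar from where it was at the start of the episode above 0.01 m).
It fails at once if a bystander moved more than 30 mm (distance of any of espresso_cup, tamper, spoon, milk_jug, paper_cup, syrup_bottle, portafilter from where it was at the start of the episode above 0.03 m).
It also fails if it takes over 67 s, if anything falls off the work surface, if the arm or the gripper's body presses on something with over 40 N, if the wrist force passes 120 N, or if a joint passes its speed limit or range.

## Working session

There is one attempt and no reset: what is moved stays moved. The work goes in short steps, Python scripts to look and compute and a shell command to move; the robot and the scene stay as the last step left them, time stands still between calls to the robot, and variables do not carry over. Pictures are saved under pics/ and viewed, at most 10 in all, crops included, and the job is handed in when it is done.

```bash
mkdir -p pics; ls; python3 - <<'E'
from rig import ctrl
import cv2,numpy as np
for n in ("scene","top"):
    c=ctrl.capture(n); cv2.imwrite(f"pics/{n}0.png",c["image"][:,:,::-1])
    R=cv2.Rodrigues(np.array(c["rvec"],float))[0]; print(n,(-R.T@np.array(c["tvec"]).ravel()).round(),np.array(c["intrinsics"]).round(1).tolist())
print(ctrl.sense())
E
```

```text
pics
scene [1157.  964. 1305.] [[509.4, 0.0, 271.7], [0.0, 509.4, 212.0], [0.0, 0.0, 1.0]]
top [ 406.    5. 1586.] [[531.1, 0.0, 284.9], [0.0, 531.1, 207.1], [0.0, 0.0, 1.0]]
{'time_s': 0.1, 'joints': array([-1.34440456e+00,  3.13376358e-01,  1.49833616e+00,  6.75523390e-06,
        1.33099473e+00, -2.23438354e-01]), 'dq': array([ 2.47613349e-03, -1.67473553e-03, -2.22803220e-03, -7.54490231e-04,
        3.41788282e-04,  5.81252298e-05]), 'tau': array([ 3.77326083e-03, -4.12897217e+01, -2.60142893e+01, -1.55638890e-05,
        3.00765627e-03,  3.11638928e-06]), 'eef_pos': array([ 228.1985934 , -472.56774525,  230.81074738]), 'ee_rot': array([-5.57299480e-04,  9.74813082e-01,  2.23022745e-01,  2.45755402e-06]), 'force': array([-1.16071335, -1.07653131,  0.27408621]), 'wrist_torque': array([ 0.03858276, -0.0645058 ,  0.00775213]), 'grip_force': 0.0, 'grip_width': 0.9996829229873645}
```

View pics/scene0.png

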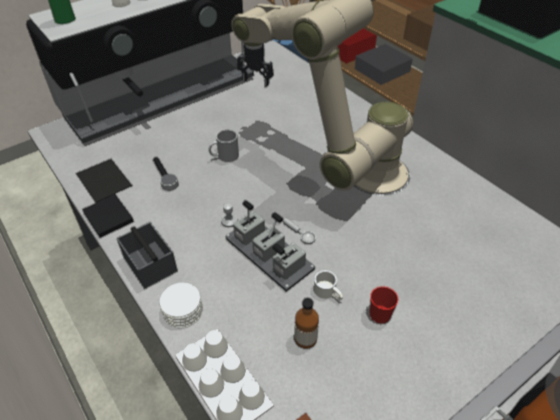

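View pics/top0.png

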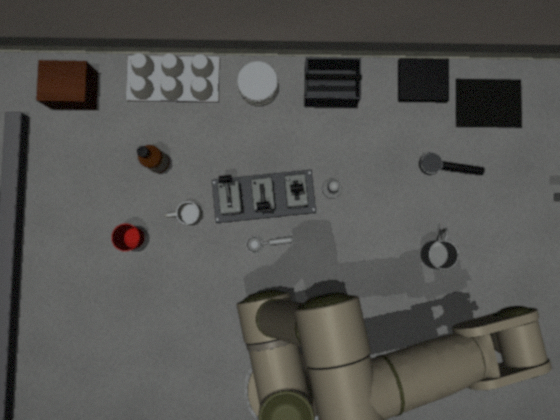

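The top view shows three units on the rail. The left one at (229,193) is ON, the middle at (263,195) is OFF, and the right at (297,190) is upright, so that is the tripped one. The tamper is just right of it at (333,187), and the spoon lies at (270,242). I'll zoom in to measure.

```bash
python3 - <<'E'
import cv2
a=cv2.imread("pics/top0.png")[155:260,200:350]; b=cv2.imread("pics/scene0.png")[190:295,215:325]
cv2.imwrite("pics/topz.png",cv2.resize(a,None,fx=5,fy=5,interpolation=cv2.INTER_CUBIC)*1)
cv2.imwrite("pics/scenez.png",cv2.resize(b,None,fx=5.5,fy=5.5,interpolation=cv2.INTER_CUBIC))
E
```

```text
(no output)
```

View pics/topz.png

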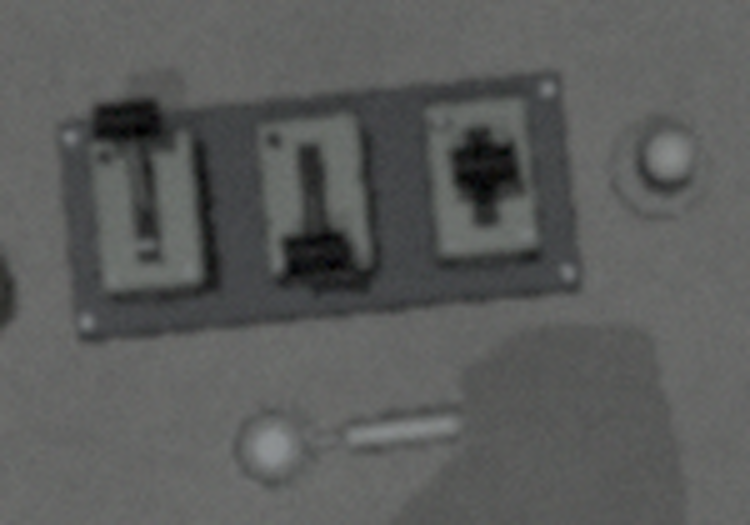

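View pics/scenez.png

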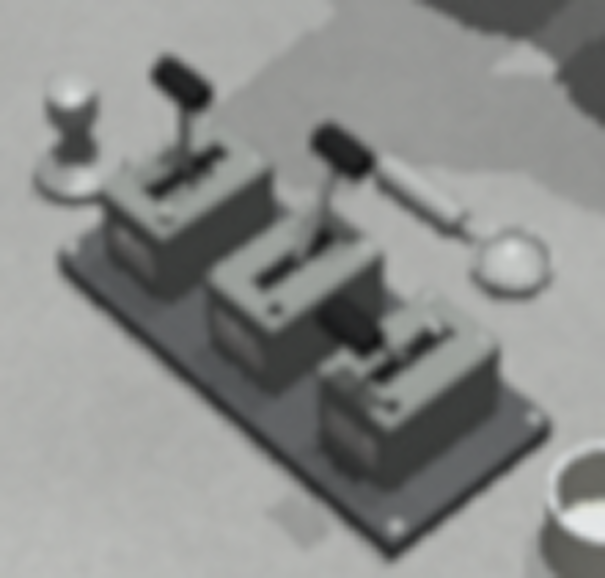

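The top crop shows the tripped bar at about (486,165), the rail screws at (69,137), (548,89), (87,322) and (568,272), and the tripped box top's corners at (428,105), (522,98), (538,248) and (443,257). The scene crop has its bar at (182,83).

```bash
cat > h.py <<'E'
import cv2,numpy as np
from rig import ctrl
def cam(n):
    c=ctrl.capture(n);R=cv2.Rodrigues(np.array(c["rvec"],float))[0];return np.array(c["intrinsics"]),R,np.array(c["tvec"],float).reshape(3)
def ray(C,p):
    K,R,t=C;d=R.T@np.linalg.solve(K,[p[0],p[1],1.]);return -R.T@t,d
def onz(C,p,z):
    o,d=ray(C,p);return o+d*(z-o[2])/d[2]
def tri(r1,r2):
    A=np.c_[r1[1],-r2[1]];s=np.linalg.lstsq(A,r2[0]-r1[0],rcond=None)[0];a=r1[0]+s[0]*r1[1];b=r2[0]+s[1]*r2[1];return (a+b)/2,np.linalg.norm(a-b)
E
python3 - <<'E'
from h import *
T=cam("top");S=cam("scene")
tz=lambda u,v:(200+(u-2)/5,155+(v-2)/5); sz=lambda u,v:(215+(u-2.2)/5.5,190+(v-2.2)/5.5)
for n,a,b in (("grinder",(486,166),(182,83)),("washer",(317,256),(342,151)),("boiler",(126,119),(350,322)),("tamperknob",(668,156),(72,92))):
    print(n,tri(ray(T,tz(*a)),ray(S,sz(*b))))
sc=np.array([onz(T,tz(*p),20) for p in ((69,137),(548,89),(87,322),(568,272))])
print(sc.round(), sc.mean(0)); d=sc[0]-sc[1]+sc[2]-sc[3]; print("yaw",np.arctan2(-d[0],d[1]))
bx=np.array([onz(T,tz(*p),85) for p in ((428,105),(522,98),(538,248),(443,257))]);print(bx.round(),bx.mean(0),np.linalg.norm(bx[0]-bx[3]),np.linalg.norm(bx[0]-bx[1]))
for p in ((245,445),(465,425)): print("spoon",onz(T,tz(*p),5))
E
```

```text
grinder (array([571.82527913, -20.27617158, 156.02709276]), np.float64(0.0673658309092082))
washer (array([522.84028104,  70.44106141, 144.48629653]), np.float64(1.3790152473627981))
boiler (array([595.5759342 , 176.51559966, 146.802459  ]), np.float64(0.30867848733570746))
tamperknob (array([ 588.73556339, -125.83389278,   73.21157798]), np.float64(0.398056752741081))
[[601. 225.  20.]
 [634. -59.  20.]
 [491. 212.  20.]
 [525. -72.  20.]] [562.84666863  76.50683139  20.        ]
yaw 0.11877587061036574
[[614.  12.  85.]
 [619. -41.  85.]
 [534. -52.  85.]
 [528.   2.  85.]] [573.81802489 -19.75181481  85.        ] 87.31627909803565 53.719235350451626
spoon [420.18572083 117.74653697   5.        ]
spoon [434.24319067 -12.78312447   5.        ]
```

```bash
python3 -m inch '0 0 -12 0 0 0.8; 0 0 -12 0 0 0.8; 0 0 -12 0 0 0.8; 0 0 -4 0 0 0.78; 22 -20 0 0 0 0; 22 -20 0 0 0 0; 22 -20 0 0 0 0; 22 -20 0 0 0 0; 22 -20 0 0 0 0; 22 -20 0 0 0 0' 0 20
python3 -m inch '22 -20 0 0 0 0; 22 -20 0 0 0 0; 22 -20 0 0 0 0; 22 -20 0 0 0 0; 22 -20 0 0 0 0; 22 -20 0 0 0 0; 22 -20 0 0 0 0; 22 -20 0 0 0 0; 22 -20 0 0 0 0; 22 -20 0 0 0 0'
cat >> h.py <<'E'
from scipy.spatial.transform import Rotation as Ro
O=np.array([573.9,-19.,78.]);yaw=.117;M=np.array([[np.cos(yaw),np.sin(yaw),0],[-np.sin(yaw),np.cos(yaw),0],[0,0,1]])
def st():
    s=ctrl.sense();R=Ro.from_quat(np.roll(s["ee_rot"],-1)).as_matrix()
    p=M@(s["eef_pos"]-O);f=M@s["force"];print("t",round(s["time_s"],2),"p(pivot,unit)",p.round(1),"toolx",(M@R[:,0]).round(3),"tilt",round(float(np.arctan2(-(M@R)[0,2],-(M@R)[2,2])),3),"F",f.round(2),"w",round(s["grip_width"],3))
E
python3 -c "from h import *;st()"
```

```text
time_s: 1.03
eef_pos: [346.1, -337.0, 271.2]
ee_rot: [-0.0, 0.998, 0.058, -0.0]
force: [0.6, -0.8, -0.2]
grip_width: 0.0
grip_force: 0.0
time_s: 1.87
eef_pos: [541.3, -112.6, 271.1]
ee_rot: [-0.0, 0.998, 0.058, -0.0]
force: [0.6, -0.1, 0.7]
grip_width: -0.003
grip_force: 0.0
t 1.87 p(pivot,unit) [-43.3 -89.1 193.1] toolx [ 1. -0. -0.] tilt 0.0 F [ 0.62 -0.19  0.7 ] w -0.003
```

```bash
python3 -m inch '20 -18 0 0 0 0; 20 -18 0 0 0 0; 20 -18 0 0 0 0; 20 -18 0 0 0 0; 18 -17 0 0 0 0; 0 0 20 0 0 0; 0 0 25 0 0 0; 0 0 25 0 0 0; 0 0 10 0 0 0; 0 0 0 0 0 0'
python3 - <<'E'
from h import *
st()
c=ctrl.capture("wrist");cv2.imwrite("pics/w1.png",c["image"][:,:,::-1])
c=ctrl.capture("scene")["image"][120:330,160:400,::-1];cv2.imwrite("pics/s1.png",cv2.resize(c,None,fx=2.8,fy=2.8,interpolation=cv2.INTER_CUBIC))
E
```

```text
time_s: 2.7
eef_pos: [626.5, -14.0, 188.8]
ee_rot: [-0.001, 0.998, 0.058, -0.002]
force: [-0.3, -0.3, -0.0]
grip_width: -0.005
grip_force: 0.0
t 2.7 p(pivot,unit) [ 52.9  -1.1 110.8] toolx [ 1.    -0.    -0.005] tilt 0.005 F [-0.34 -0.29 -0.03] w -0.005
```

View pics/w1.png

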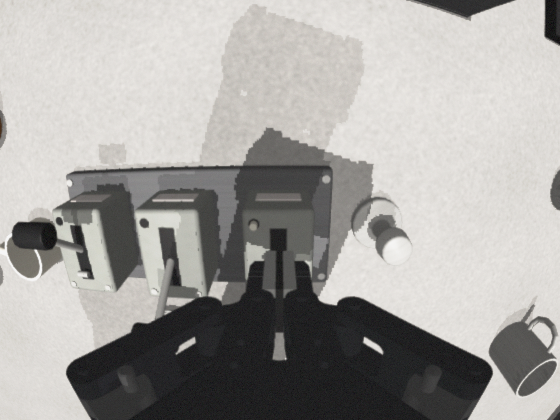

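View pics/s1.png

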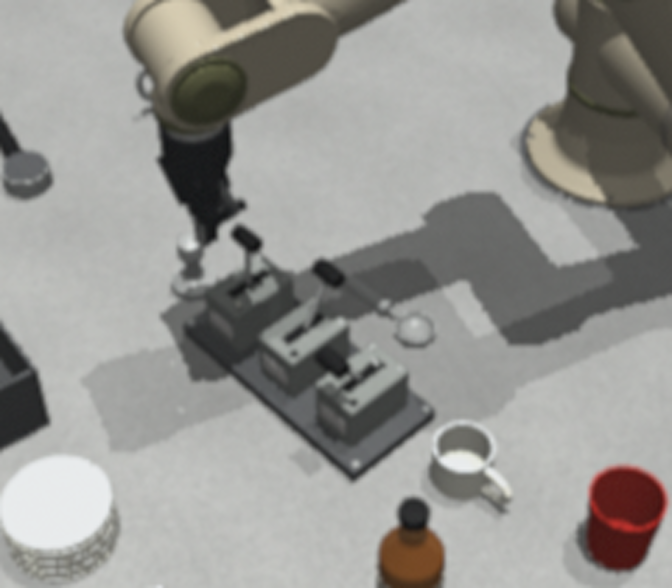

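The wrist view shows the shut fingertips at about (280,265), lined up with the grinder slot at (280,240). In the scene crop the bar at (245,238) is clear of the tool at (207,235). Next I descend and approach the bar.

```bash
python3 -m inch '0 0 10 0 0 0; 0 0 10 0 0 0; 0 0 10 0 0 0; 0 0 9 0 0 0; -5 0 0 0 0 0; -5 0 0 0 0 0; -5 0 0 0 0 0; -4 0 0 0 0 0; -3 0 0 0 0 0; 0 0 0 0 0 0'; python3 -c "from h import *;st()"
```

```text
time_s: 3.63
eef_pos: [605.3, -16.8, 152.9]
ee_rot: [0.0, 0.998, 0.058, 0.0]
force: [-0.0, -0.5, -0.4]
grip_width: -0.001
grip_force: 0.0
t 3.63 p(pivot,unit) [31.4 -1.5 74.9] toolx [ 1.    -0.     0.001] tilt -0.001 F [-0.11 -0.48 -0.44] w -0.001
```

```bash
python3 -m inch '-1 0 0 0 0 0; -1 0 0 0 0 0; -1 0 0 0 0 0; -1 0 0 0 0 0; -1 0 0 0 0 0; -1 0 0 0 0 0; -1 0 0 0 0 0; -1 0 0 0 0 0; 0 0 0 0 0 0; 0 0 0 0 0 0'; python3 -c "from h import *;st()"
```

```text
time_s: 4.47
eef_pos: [597.7, -17.7, 152.3]
ee_rot: [-0.0, 0.998, 0.058, 0.0]
force: [0.4, -0.4, 0.6]
grip_width: 0.002
grip_force: 0.0
t 4.47 p(pivot,unit) [23.8 -1.5 74.3] toolx [ 1. -0.  0.] tilt -0.0 F [ 0.39 -0.44  0.62] w 0.002
```

```bash
python3 -m inch '-1 0 0.4 0 0 0; -1 0 0.4 0 0 0; -1 0 0.4 0 0 0; -1 0 0.4 0 0 0; -1 0 0.4 0 0 0; 0 0 0 0 0 0; 0 0 0 0 0 0; 0 0 0 0 0 0; 0 0 0 0 0 0; 0 0 0 0 0 0'; python3 -c "from h import *;st()"
```

```text
time_s: 5.3
eef_pos: [592.7, -18.2, 150.3]
ee_rot: [-0.0, 0.998, 0.058, -0.0]
force: [0.2, -0.0, -0.3]
grip_width: -0.003
grip_force: 0.4
t 5.3 p(pivot,unit) [18.8 -1.4 72.3] toolx [ 1. -0. -0.] tilt 0.0 F [ 0.22 -0.04 -0.31] w -0.003
```

```bash
python3 -m inch '-0.5 0 0 0 0 0; -0.5 0 0 0 0 0; -0.5 0 0 0 0 0; -0.5 0 0 0 0 0; -0.5 0 0 0 0 0; -0.5 0 0 0 0 0; -0.5 0 0 0 0 0; -0.5 0 0 0 0 0; -0.5 0 0 0 0 0; -0.5 0 0 0 0 0'; python3 -c "from h import *;st()"
```

```text
time_s: 6.13
eef_pos: [587.8, -18.8, 150.3]
ee_rot: [-0.0, 0.998, 0.058, 0.0]
force: [2.7, -0.3, 0.6]
grip_width: 0.001
grip_force: 0.9
t 6.13 p(pivot,unit) [13.8 -1.4 72.3] toolx [ 1. -0.  0.] tilt -0.0 F [ 2.61 -0.64  0.59] w 0.001
```

```bash
python3 -m inch '-0.5 0 -0.12 0 0.067 0; -0.5 0 -0.12 0 0.067 0; -0.5 0 -0.12 0 0.067 0; -0.5 0 -0.12 0 0.067 0; -0.5 0 -0.12 0 0.067 0; -0.5 0 -0.12 0 0.067 0; -0.5 0 -0.12 0 0.067 0; -0.5 0 -0.12 0 0.067 0; -0.5 0 -0.12 0 0.067 0; -0.5 0 -0.12 0 0.067 0'; python3 -c "from h import *;st()"
```

```text
time_s: 6.97
eef_pos: [582.8, -19.4, 151.4]
ee_rot: [-0.002, 0.998, 0.058, 0.035]
force: [2.0, -0.2, 0.8]
grip_width: -0.004
grip_force: 0.9
t 6.97 p(pivot,unit) [ 8.8 -1.4 73.4] toolx [ 0.997 -0.     0.071] tilt -0.071 F [ 1.98 -0.43  0.76] w -0.004
```

```bash
python3 -m inch '-0.5 0 -0.12 0 0.067 0; -0.5 0 -0.12 0 0.067 0; -0.5 0 -0.12 0 0.067 0; -0.5 0 -0.12 0 0.067 0; -0.5 0 -0.12 0 0.067 0; -0.5 0 -0.12 0 0.067 0; -0.5 0 -0.12 0 0.067 0; -0.5 0 -0.12 0 0.067 0; -0.5 0 -0.12 0 0.067 0; -0.5 0 -0.12 0 0.067 0'; python3 -c "from h import *;st()"
```

```text
time_s: 7.8
eef_pos: [577.7, -20.0, 152.1]
ee_rot: [-0.004, 0.996, 0.058, 0.07]
force: [1.9, 0.6, 0.9]
grip_width: -0.001
grip_force: 0.9
t 7.8 p(pivot,unit) [ 3.6 -1.4 74.1] toolx [ 0.99  -0.     0.141] tilt -0.141 F [1.94 0.34 0.92] w -0.001
```

```bash
python3 -m inch '-0.5 0 -0.12 0 0.067 0; -0.5 0 -0.12 0 0.067 0; -0.5 0 -0.12 0 0.067 0; -0.5 0 -0.12 0 0.067 0; -0.5 0 -0.12 0 0.067 0; -0.5 0 -0.12 0 0.067 0; -0.5 0 -0.12 0 0.067 0; -0.5 0 -0.12 0 0.067 0; -0.5 0 -0.12 0 0.067 0; -0.5 0 -0.12 0 0.067 0'; python3 -c "from h import *;st()"
```

```text
time_s: 8.63
eef_pos: [572.6, -20.6, 152.4]
ee_rot: [-0.006, 0.993, 0.058, 0.105]
force: [1.8, 0.7, 0.3]
grip_width: 0.003
grip_force: 0.9
t 8.63 p(pivot,unit) [-1.5 -1.4 74.4] toolx [ 0.978 -0.     0.21 ] tilt -0.211 F [1.86 0.51 0.27] w 0.003
```

```bash
python3 -m inch '-0.5 0 -0.12 0 0.067 0; -0.5 0 -0.12 0 0.067 0; -0.5 0 -0.12 0 0.067 0; -0.5 0 -0.12 0 0.067 0; -0.5 0 -0.12 0 0.067 0; -0.5 0 -0.12 0 0.067 0; -0.5 0 -0.12 0 0.067 0; -0.5 0 -0.12 0 0.067 0; -0.5 0 -0.12 0 0.067 0; -0.5 0 -0.12 0 0.067 0'; python3 -c "from h import *;st()"
```

```text
time_s: 9.47
eef_pos: [567.5, -21.2, 152.4]
ee_rot: [-0.008, 0.988, 0.058, 0.14]
force: [3.3, -0.2, -0.1]
grip_width: -0.002
grip_force: 1.2
t 9.47 p(pivot,unit) [-6.6 -1.5 74.4] toolx [ 0.961 -0.     0.278] tilt -0.281 F [ 3.3  -0.57 -0.14] w -0.002
```

```bash
python3 -m inch '-0.3 0 -0.07 0 0.04 0; -0.3 0 -0.07 0 0.04 0; -0.3 0 -0.07 0 0.04 0; -0.3 0 -0.07 0 0.04 0; -0.3 0 -0.07 0 0.04 0; -0.3 0 -0.07 0 0.04 0; -0.3 0 -0.07 0 0.04 0; -0.3 0 -0.07 0 0.04 0; -0.3 0 -0.07 0 0.04 0; -0.3 0 -0.07 0 0.04 0'; python3 -c "from h import *;st()"
```

```text
time_s: 10.3
eef_pos: [565.5, -21.6, 152.9]
ee_rot: [-0.009, 0.985, 0.057, 0.162]
force: [7.9, 1.7, 2.4]
grip_width: 0.003
grip_force: 4.0
t 10.3 p(pivot,unit) [-8.7 -1.6 74.9] toolx [ 0.947 -0.     0.32 ] tilt -0.326 F [8.04 0.73 2.41] w 0.003
```

```bash
python3 -m inch '-0.1 0 -0.02 0 0.013 0; -0.1 0 -0.02 0 0.013 0; -0.1 0 -0.02 0 0.013 0; -0.1 0 -0.02 0 0.013 0; -0.1 0 -0.02 0 0.013 0; -0.1 0 -0.02 0 0.013 0; -0.1 0 -0.02 0 0.013 0; -0.1 0 -0.02 0 0.013 0; -0.1 0 -0.02 0 0.013 0; -0.1 0 -0.02 0 0.013 0'; python3 -c "from h import *;st()"
```

```text
time_s: 11.13
eef_pos: [564.2, -21.7, 152.7]
ee_rot: [-0.01, 0.984, 0.057, 0.168]
force: [6.0, 0.6, 3.1]
grip_width: -0.001
grip_force: 3.3
t 11.13 p(pivot,unit) [-9.9 -1.6 74.7] toolx [ 0.943 -0.     0.332] tilt -0.339 F [ 6.04 -0.14  3.1 ] w -0.001
```

```bash
for i in 1; do python3 -m inch '-0.4 0 -0.1 0 0.053 0; -0.4 0 -0.1 0 0.053 0; -0.4 0 -0.1 0 0.053 0; -0.4 0 -0.1 0 0.053 0; -0.4 0 -0.1 0 0.053 0; -0.4 0 -0.1 0 0.053 0; -0.4 0 -0.1 0 0.053 0; -0.4 0 -0.1 0 0.053 0; -0.4 0 -0.1 0 0.053 0; -0.4 0 -0.1 0 0.053 0' >/dev/null; done; python3 -c "from h import *;st()"
```

```text
t 11.97 p(pivot,unit) [-13.8  -1.6  74.5] toolx [ 0.923 -0.     0.385] tilt -0.395 F [8.25 0.42 2.91] w 0.001
```

```bash
python3 -m inch '-0.4 0 -0.1 0 0.053 0; -0.4 0 -0.1 0 0.053 0; -0.4 0 -0.1 0 0.053 0; -0.4 0 -0.1 0 0.053 0; -0.4 0 -0.1 0 0.053 0; -0.4 0 -0.1 0 0.053 0; -0.4 0 -0.1 0 0.053 0; -0.4 0 -0.1 0 0.053 0; -0.4 0 -0.1 0 0.053 0; -0.4 0 -0.1 0 0.053 0' >/dev/null;  python3 -c "from h import *;st()"
```

```text
t 12.8 p(pivot,unit) [-17.9  -1.7  73.8] toolx [ 0.9   -0.     0.435] tilt -0.451 F [7.54 0.73 2.39] w -0.001
```

7.9 N is still the catch plateau, about 12 mm in. I'll take one 3 mm step and then go down to 1 mm.

```bash
python3 -m inch '-0.3 0 -0.07 0 0.04 0; -0.3 0 -0.07 0 0.04 0; -0.3 0 -0.07 0 0.04 0; -0.3 0 -0.07 0 0.04 0; -0.3 0 -0.07 0 0.04 0; -0.3 0 -0.07 0 0.04 0; -0.3 0 -0.07 0 0.04 0; -0.3 0 -0.07 0 0.04 0; -0.3 0 -0.07 0 0.04 0; -0.3 0 -0.07 0 0.04 0' >/dev/null;  python3 -c "from h import *;st()"
```

```text
t 13.63 p(pivot,unit) [-21.   -1.7  73.1] toolx [ 0.881 -0.     0.472] tilt -0.492 F [7.22 0.18 2.64] w -0.003
```

```bash
python3 -m inch '-0.15 0 -0.03 0 0.02 0; -0.15 0 -0.03 0 0.02 0; -0.15 0 -0.03 0 0.02 0; -0.15 0 -0.03 0 0.02 0; -0.15 0 -0.03 0 0.02 0; -0.15 0 -0.03 0 0.02 0; -0.15 0 -0.03 0 0.02 0; -0.15 0 -0.03 0 0.02 0; -0.15 0 -0.03 0 0.02 0; -0.15 0 -0.03 0 0.02 0' >/dev/null;  python3 -c "from h import *;st()"
```

```text
t 14.47 p(pivot,unit) [-22.7  -1.6  72.4] toolx [ 0.872 -0.     0.49 ] tilt -0.512 F [5.36 0.68 3.  ] w -0.002
```

```bash
python3 -m inch '-0.1 0 -0.02 0 0.013 0; -0.1 0 -0.02 0 0.013 0; -0.1 0 -0.02 0 0.013 0; -0.1 0 -0.02 0 0.013 0; -0.1 0 -0.02 0 0.013 0; -0.1 0 -0.02 0 0.013 0; -0.1 0 -0.02 0 0.013 0; -0.1 0 -0.02 0 0.013 0; -0.1 0 -0.02 0 0.013 0; -0.1 0 -0.02 0 0.013 0' >/dev/null;  python3 -c "from h import *;st()"
```

```text
t 15.3 p(pivot,unit) [-23.6  -1.6  72.1] toolx [ 0.865 -0.     0.502] tilt -0.526 F [5.35 0.2  3.93] w -0.001
```

```bash
python3 -m inch '-0.1 0 -0.02 0 0.013 0; -0.1 0 -0.02 0 0.013 0; -0.1 0 -0.02 0 0.013 0; -0.1 0 -0.02 0 0.013 0; -0.1 0 -0.02 0 0.013 0; -0.1 0 -0.02 0 0.013 0; -0.1 0 -0.02 0 0.013 0; -0.1 0 -0.02 0 0.013 0; -0.1 0 -0.02 0 0.013 0; -0.1 0 -0.02 0 0.013 0' >/dev/null;  python3 -c "from h import *;st()"
```

```text
t 16.13 p(pivot,unit) [-24.5  -1.6  71.8] toolx [ 0.858 -0.     0.514] tilt -0.54 F [6.24 0.67 3.91] w 0.001
```

```bash
python3 -m inch '-0.1 0 -0.02 0 0.013 0; -0.1 0 -0.02 0 0.013 0; -0.1 0 -0.02 0 0.013 0; -0.1 0 -0.02 0 0.013 0; -0.1 0 -0.02 0 0.013 0; -0.1 0 -0.02 0 0.013 0; -0.1 0 -0.02 0 0.013 0; -0.1 0 -0.02 0 0.013 0; -0.1 0 -0.02 0 0.013 0; -0.1 0 -0.02 0 0.013 0' >/dev/null;  python3 -c "from h import *;st()"
```

```text
t 16.97 p(pivot,unit) [-25.4  -1.6  71.6] toolx [ 0.851 -0.     0.525] tilt -0.553 F [6.43 1.13 3.44] w -0.005
```

```bash
python3 -m inch '-0.1 0 -0.02 0 0.013 0; -0.1 0 -0.02 0 0.013 0; -0.1 0 -0.02 0 0.013 0; -0.1 0 -0.02 0 0.013 0; -0.1 0 -0.02 0 0.013 0; -0.1 0 -0.02 0 0.013 0; -0.1 0 -0.02 0 0.013 0; -0.1 0 -0.02 0 0.013 0; -0.1 0 -0.02 0 0.013 0; -0.1 0 -0.02 0 0.013 0' >/dev/null;  python3 -c "from h import *;st()"
```

```text
t 17.8 p(pivot,unit) [-26.3  -1.7  71.3] toolx [ 0.843 -0.     0.537] tilt -0.567 F [6.63 0.92 3.44] w 0.007
```

```bash
python3 -m inch '-0.1 0 -0.02 0 0.013 0; -0.1 0 -0.02 0 0.013 0; -0.1 0 -0.02 0 0.013 0; -0.1 0 -0.02 0 0.013 0; -0.1 0 -0.02 0 0.013 0; -0.1 0 -0.02 0 0.013 0; -0.1 0 -0.02 0 0.013 0; -0.1 0 -0.02 0 0.013 0; -0.1 0 -0.02 0 0.013 0; -0.1 0 -0.02 0 0.013 0' >/dev/null;  python3 -c "from h import *;st()"
```

```text
t 18.63 p(pivot,unit) [-27.8  -1.6  70.2] toolx [ 0.837 -0.     0.547] tilt -0.579 F [ 4.76 -0.04  3.67] w 0.002
```

```bash
python3 -m inch '-0.1 0 -0.02 0 0.013 0; -0.1 0 -0.02 0 0.013 0; -0.1 0 -0.02 0 0.013 0; -0.1 0 -0.02 0 0.013 0; -0.1 0 -0.02 0 0.013 0; -0.1 0 -0.02 0 0.013 0; -0.1 0 -0.02 0 0.013 0; -0.1 0 -0.02 0 0.013 0; -0.1 0 -0.02 0 0.013 0; -0.1 0 -0.02 0 0.013 0' >/dev/null;  python3 -c "from h import *;st()"
```

```text
t 19.47 p(pivot,unit) [-28.7  -1.6  69.9] toolx [ 0.829 -0.     0.559] tilt -0.593 F [6.89 0.63 2.99] w 0.0
```

```bash
python3 -m inch '-0.1 0 -0.02 0 0.013 0; -0.1 0 -0.02 0 0.013 0; -0.1 0 -0.02 0 0.013 0; -0.1 0 -0.02 0 0.013 0; -0.1 0 -0.02 0 0.013 0; -0.1 0 -0.02 0 0.013 0; -0.1 0 -0.02 0 0.013 0; -0.1 0 -0.02 0 0.013 0; -0.1 0 -0.02 0 0.013 0; -0.1 0 -0.02 0 0.013 0' >/dev/null;  python3 -c "from h import *;st()"
```

```text
t 20.3 p(pivot,unit) [-29.6  -1.6  69.6] toolx [ 0.822 -0.     0.57 ] tilt -0.607 F [ 5.95 -0.21  4.01] w 0.003
```

```bash
python3 -m inch '-0.1 0 -0.02 0 0.013 0; -0.1 0 -0.02 0 0.013 0; -0.1 0 -0.02 0 0.013 0; -0.1 0 -0.02 0 0.013 0; -0.1 0 -0.02 0 0.013 0; -0.1 0 -0.02 0 0.013 0; -0.1 0 -0.02 0 0.013 0; -0.1 0 -0.02 0 0.013 0; -0.1 0 -0.02 0 0.013 0; -0.1 0 -0.02 0 0.013 0' >/dev/null;  python3 -c "from h import *;st()"
```

```text
t 21.13 p(pivot,unit) [-30.8  -1.5  68.8] toolx [ 0.814 -0.     0.58 ] tilt -0.619 F [4.67 0.02 2.95] w 0.003
```

```bash
python3 -m inch '-0.1 0 -0.02 0 0.013 0; -0.1 0 -0.02 0 0.013 0; -0.1 0 -0.02 0 0.013 0; -0.1 0 -0.02 0 0.013 0; -0.1 0 -0.02 0 0.013 0; -0.1 0 -0.02 0 0.013 0; -0.1 0 -0.02 0 0.013 0; -0.1 0 -0.02 0 0.013 0; -0.1 0 -0.02 0 0.013 0; -0.1 0 -0.02 0 0.013 0' >/dev/null;  python3 -c "from h import *;st()"
```

```text
t 21.97 p(pivot,unit) [-31.8  -1.4  68.3] toolx [ 0.806 -0.     0.591] tilt -0.633 F [ 5.48 -0.5   4.6 ] w -0.004
```

```bash
python3 -m inch '-0.1 0 -0.02 0 0.013 0; -0.1 0 -0.02 0 0.013 0; -0.1 0 -0.02 0 0.013 0; -0.1 0 -0.02 0 0.013 0; -0.1 0 -0.02 0 0.013 0; -0.1 0 -0.02 0 0.013 0; -0.1 0 -0.02 0 0.013 0; -0.1 0 -0.02 0 0.013 0; -0.1 0 -0.02 0 0.013 0; -0.1 0 -0.02 0 0.013 0' >/dev/null;  python3 -c "from h import *;st()"
```

```text
t 22.8 p(pivot,unit) [-32.6  -1.5  68. ] toolx [ 0.798 -0.     0.602] tilt -0.647 F [ 5.5  -0.21  4.91] w -0.004
```

```bash
python3 -m inch '-0.1 0 -0.02 0 0.013 0; -0.1 0 -0.02 0 0.013 0; -0.1 0 -0.02 0 0.013 0; -0.1 0 -0.02 0 0.013 0; -0.1 0 -0.02 0 0.013 0; -0.1 0 -0.02 0 0.013 0; -0.1 0 -0.02 0 0.013 0; -0.1 0 -0.02 0 0.013 0; -0.1 0 -0.02 0 0.013 0; -0.1 0 -0.02 0 0.013 0' >/dev/null;  python3 -c "from h import *;st()"
```

```text
t 23.63 p(pivot,unit) [-33.4  -1.5  67.6] toolx [ 0.79  -0.     0.613] tilt -0.66 F [ 6.33 -0.63  4.48] w -0.0
```

```bash
python3 -m inch '-0.1 0 -0.02 0 0.013 0; -0.1 0 -0.02 0 0.013 0; -0.1 0 -0.02 0 0.013 0; -0.1 0 -0.02 0 0.013 0; -0.1 0 -0.02 0 0.013 0; -0.1 0 -0.02 0 0.013 0; -0.1 0 -0.02 0 0.013 0; -0.1 0 -0.02 0 0.013 0; -0.1 0 -0.02 0 0.013 0; -0.1 0 -0.02 0 0.013 0' >/dev/null;  python3 -c "from h import *;st()"
```

```text
t 24.47 p(pivot,unit) [-34.6  -1.4  66.9] toolx [ 0.782 -0.     0.624] tilt -0.673 F [ 4.86 -0.41  3.71] w -0.002
```

```bash
python3 - <<'E'
from h import *
c=ctrl.capture("scene")["image"][190:275,200:310,::-1];cv2.imwrite("pics/s2.png",cv2.resize(c,None,fx=7,fy=7,interpolation=cv2.INTER_CUBIC))
E
```

```text
(no output)
```

View pics/s2.png

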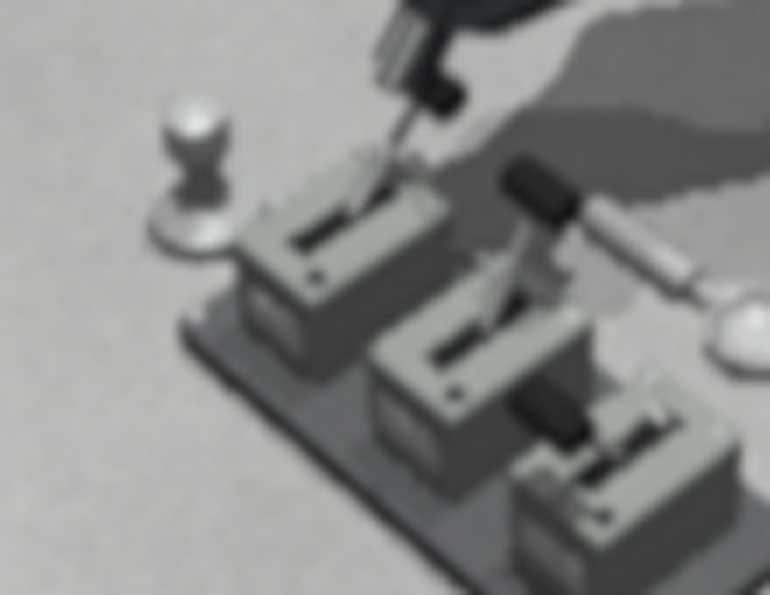

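The crop shows the bar at (440,95) pushed well to the OFF side, with the finger squarely on it. The pin at (315,275) now looks dark like its neighbours'. The firm stop hasn't clearly been felt, so I continue in 1 mm steps.

```bash
python3 -m inch '-0.1 0 -0.02 0 0.013 0; -0.1 0 -0.02 0 0.013 0; -0.1 0 -0.02 0 0.013 0; -0.1 0 -0.02 0 0.013 0; -0.1 0 -0.02 0 0.013 0; -0.1 0 -0.02 0 0.013 0; -0.1 0 -0.02 0 0.013 0; -0.1 0 -0.02 0 0.013 0; -0.1 0 -0.02 0 0.013 0; -0.1 0 -0.02 0 0.013 0' >/dev/null;  python3 -c "from h import *;st()"
```

```text
t 25.35 p(pivot,unit) [-35.4  -1.4  66.5] toolx [ 0.773 -0.     0.634] tilt -0.687 F [ 5.23 -1.27  3.  ] w 0.0
```

```bash
python3 -m inch '-0.1 0 -0.02 0 0.013 0; -0.1 0 -0.02 0 0.013 0; -0.1 0 -0.02 0 0.013 0; -0.1 0 -0.02 0 0.013 0; -0.1 0 -0.02 0 0.013 0; -0.1 0 -0.02 0 0.013 0; -0.1 0 -0.02 0 0.013 0; -0.1 0 -0.02 0 0.013 0; 0 0 0 0 0 0; 0 0 0 0 0 0' >/dev/null;  python3 -c "from h import *;st()"
```

```text
t 26.18 p(pivot,unit) [-35.9  -1.5  66.4] toolx [ 0.766 -0.     0.643] tilt -0.699 F [5.8  0.19 4.42] w -0.0
```

```bash
python3 -m inch '-0.1 0 -0.02 0 0.013 0; -0.1 0 -0.02 0 0.013 0; -0.1 0 -0.02 0 0.013 0; -0.1 0 -0.02 0 0.013 0; -0.1 0 -0.02 0 0.013 0; -0.1 0 -0.02 0 0.013 0; -0.1 0 -0.02 0 0.013 0; -0.1 0 -0.02 0 0.013 0; 0 0 0 0 0 0; 0 0 0 0 0 0' >/dev/null;  python3 -c "from h import *;st()"
```

```text
t 27.02 p(pivot,unit) [-36.4  -1.5  66.3] toolx [ 0.758 -0.     0.652] tilt -0.71 F [ 6.62 -0.56  5.43] w -0.004
```

```bash
python3 -m inch '-0.1 0 -0.02 0 0.013 0; -0.1 0 -0.02 0 0.013 0; -0.1 0 -0.02 0 0.013 0; -0.1 0 -0.02 0 0.013 0; -0.1 0 -0.02 0 0.013 0; -0.1 0 -0.02 0 0.013 0; 0 0 0 0 0 0; 0 0 0 0 0 0; 0 0 0 0 0 0; 0 0 0 0 0 0' >/dev/null;  python3 -c "from h import *;st()"
```

```text
t 27.85 p(pivot,unit) [-36.8  -1.6  66.2] toolx [ 0.753 -0.     0.658] tilt -0.719 F [ 7.77 -0.27  6.28] w -0.002
```

```bash
python3 -m inch '-0.1 0 -0.02 0 0.013 0; -0.1 0 -0.02 0 0.013 0; -0.1 0 -0.02 0 0.013 0; -0.1 0 -0.02 0 0.013 0; -0.1 0 -0.02 0 0.013 0; -0.1 0 -0.02 0 0.013 0; -0.1 0 -0.02 0 0.013 0; -0.1 0 -0.02 0 0.013 0; 0 0 0 0 0 0; 0 0 0 0 0 0' >/dev/null;  python3 -c "from h import *;st()"
```

```text
t 28.68 p(pivot,unit) [-37.2  -1.6  66.1] toolx [0.745 0.    0.667] tilt -0.73 F [7.68 0.52 7.05] w -0.002
```

```bash
python3 -m inch '-0.1 0 -0.02 0 0.013 0; -0.1 0 -0.02 0 0.013 0; -0.1 0 -0.02 0 0.013 0; -0.1 0 -0.02 0 0.013 0; -0.1 0 -0.02 0 0.013 0; -0.1 0 -0.02 0 0.013 0; 0 0 0 0 0 0; 0 0 0 0 0 0; 0 0 0 0 0 0; 0 0 0 0 0 0' >/dev/null;  python3 -c "from h import *;st()"
```

```text
t 29.52 p(pivot,unit) [-37.6  -1.6  66. ] toolx [0.739 0.    0.674] tilt -0.739 F [9.06 1.96 7.67] w 0.0
```

```bash
python3 -m inch '-0.1 0 0 0 0 0; -0.1 0 0 0 0 0; -0.1 0 0 0 0 0; -0.1 0 0 0 0 0; -0.1 0 0 0 0 0; -0.1 0 0 0 0 0; -0.1 0 0 0 0 0; -0.1 0 0 0 0 0; 0 0 0 0 0 0; 0 0 0 0 0 0' >/dev/null;  python3 -c "from h import *;st()"
```

```text
t 30.35 p(pivot,unit) [-38.   -1.7  65.7] toolx [0.739 0.    0.674] tilt -0.74 F [9.53 0.92 9.14] w 0.003
```

```bash
python3 -m inch '-0.1 0 0 0 0 0; -0.1 0 0 0 0 0; -0.1 0 0 0 0 0; -0.1 0 0 0 0 0; -0.1 0 0 0 0 0; -0.1 0 0 0 0 0; -0.1 0 0 0 0 0; -0.1 0 0 0 0 0; 0 0 0 0 0 0; 0 0 0 0 0 0' >/dev/null;  python3 - <<'E'
from h import *
st()
c=ctrl.capture("scene")["image"][190:275,200:310,::-1];cv2.imwrite("pics/s3.png",cv2.resize(c,None,fx=7,fy=7,interpolation=cv2.INTER_CUBIC))
E
```

```text
t 31.18 p(pivot,unit) [-38.3  -1.7  65.5] toolx [0.738 0.    0.674] tilt -0.74 F [10.68  0.45  9.28] w -0.002
```

View pics/s3.png

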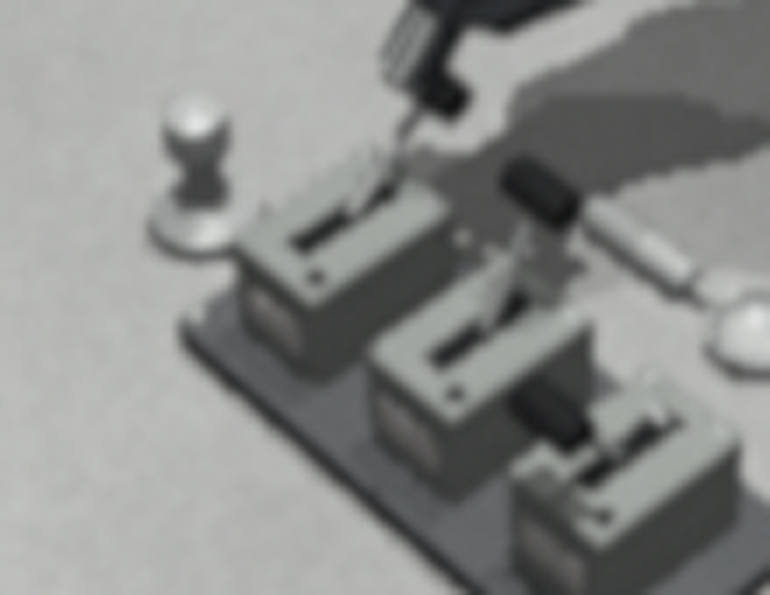

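The bar at (440,95) hardly moves any more and the pin at (315,275) is flush. At 14 N the firm stop is reached, so I retreat, straighten up and go round to the OFF side.

```bash
python3 -m inch '2 0 0 0 0 0; 3 0 0 0 0 0; 4 0 0 0 0 0; 4 0 0 0 0 0; 4 0 -5 0 0 0; 0 0 -18 0 0 0; 0 0 -22 0 0 0; 0 0 -22 0 0 0; 0 0 -22 0 0 0; 0 0 -15 0 0 0' >/dev/null
python3 -m inch '0 0 0 0 -0.707 0; 0 0 0 0 -0.707 0; 0 0 0 0 -0.707 0; 0 0 0 0 -0.707 0; 0 0 0 0 -0.707 0; 0 0 0 0 -0.707 0; 0 0 0 0 -0.707 0; 0 0 0 0 -0.707 0; 0 0 0 0 -0.707 0; 0 0 0 0 -0.707 0' >/dev/null;  python3 -c "from h import *;st()"
```

```text
t 32.9 p(pivot,unit) [-98.1  -1.2 151.1] toolx [ 1.    -0.    -0.012] tilt 0.012 F [ 0.41 -0.01 -0.5 ] w -0.002
```

```bash
python3 -m inch '0 0 15 0 0 0; 0 0 20 0 0 0; 0 0 20 0 0 0; 0 0 20 0 0 0; 0 0 15 0 0 0; 0 0 5 0 0 0; 5 0 0 0 0 0; 5 0 0 0 0 0; 5 0 0 0 0 0; 3 0 0 0 0 0' ;  python3 -c "from h import *;st()"
```

```text
time_s: 33.73
eef_pos: [496.2, -29.7, 135.8]
ee_rot: [0.0, 0.998, 0.058, -0.001]
force: [-1.5, 0.3, -0.8]
grip_width: -0.002
grip_force: 0.0
t 33.73 p(pivot,unit) [-78.4  -1.6  57.8] toolx [ 1.    -0.    -0.003] tilt 0.003 F [-1.4   0.49 -0.77] w -0.002
```

```bash
python3 -m inch '1.5 0 0 0 0 0; 1.5 0 0 0 0 0; 1.5 0 0 0 0 0; 1.5 0 0 0 0 0; 1.5 0 -0.5 0 0 0; 1.5 0 -0.8 0 0 0; 1.5 0 -1 0 0 0; 1.5 0 -1 0 0 0; 1.5 0 -1 0 0 0; 1.5 0 -1 0 0 0' ;  python3 -c "from h import *;st()"
```

```text
time_s: 34.57
eef_pos: [510.2, -27.9, 140.4]
ee_rot: [0.0, 0.998, 0.058, -0.002]
force: [-2.2, -0.9, 0.3]
grip_width: 0.0
grip_force: 1.3
t 34.57 p(pivot,unit) [-64.3  -1.4  62.4] toolx [ 1.    -0.    -0.004] tilt 0.004 F [-2.27 -0.6   0.31] w 0.0
```

```bash
python3 -m inch '1.2 0 1.5 0 0 0; 1.2 0 1 0 0 0; 2 0 0 0 0 0; 2 0 -0.6 0 0 0; 2 0 -0.9 0 0 0; 2 0 -1.1 0 0 0; 2 0 -1.1 0 0 0; 2 0 -1.1 0 0 0; 2 0 -1 0 0 0; 2 0 -1 0 0 0' ;  python3 -c "from h import *;st()"
```

```text
time_s: 35.4
eef_pos: [528.6, -25.7, 144.6]
ee_rot: [0.0, 0.998, 0.058, -0.002]
force: [-1.9, -0.2, 0.2]
grip_width: 0.0
grip_force: 1.1
t 35.4 p(pivot,unit) [-45.8  -1.4  66.6] toolx [ 1.    -0.    -0.004] tilt 0.004 F [-1.92 -0.01  0.22] w 0.0
```

```bash
python3 -m inch '2.5 0 -1.1 0 0 0; 2.5 0 -1 0 0 0; 2.5 0 -1 0 0 0; 2.5 0 -0.9 0 0 0; 2.5 0 -0.8 0 0 0; 2.5 0 -0.7 0 0 0; 2.5 0 -0.5 0 0 0; 2.5 0 -0.4 0 0 0; 2.5 0 -0.2 0 0 0; 2.5 0 -0.1 0 0 0' ;  python3 -c "from h import *;st()"
```

```text
time_s: 36.23
eef_pos: [553.4, -22.8, 151.0]
ee_rot: [0.0, 0.998, 0.058, -0.002]
force: [-1.4, 0.6, -0.4]
grip_width: -0.001
grip_force: 1.0
t 36.23 p(pivot,unit) [-20.8  -1.4  73. ] toolx [ 1.    -0.    -0.004] tilt 0.004 F [-1.29  0.74 -0.41] w -0.001
```

```bash
python3 -m inch '1.5 0 0 0 0 0; 1.5 0 0 0 0 0; 1.5 0 0 0 0 0; 1.5 0 0 0 0 0; 1.5 0 0 0 0 0; 1.5 0 0 0 0 0; 1.5 0 0.1 0 0 0; 1 0 0.1 0 0 0; 1 0 0.1 0 0 0; 1 0 0.1 0 0 0' ;  python3 -c "from h import *;st()"
```

```text
time_s: 37.07
eef_pos: [566.7, -21.3, 150.5]
ee_rot: [0.0, 0.998, 0.058, -0.002]
force: [-0.7, 0.0, 0.0]
grip_width: 0.003
grip_force: 1.0
t 37.07 p(pivot,unit) [-7.4 -1.4 72.5] toolx [ 1.    -0.    -0.004] tilt 0.004 F [-0.66  0.09  0.01] w 0.003
```

```bash
python3 -m inch '0.6 0 0.1 0 0 0; 0.6 0 0.1 0 0 0; 0.6 0 0.1 0 0 0; 0.6 0 0.1 0 0 0; 0.6 0 0.1 0 0 0; 0.6 0 0.1 0 0 0; 0.6 0 0.1 0 0 0; 0.6 0 0.1 0 0 0; 0.6 0 0.1 0 0 0; 0.6 0 0.1 0 0 0' ;  python3 -c "from h import *;st()"
```

```text
time_s: 37.9
eef_pos: [572.6, -20.6, 149.5]
ee_rot: [0.0, 0.998, 0.058, -0.002]
force: [-2.1, 0.5, -0.2]
grip_width: -0.001
grip_force: 0.9
t 37.9 p(pivot,unit) [-1.4 -1.4 71.5] toolx [ 1.    -0.    -0.004] tilt 0.004 F [-2.02  0.74 -0.18] w -0.001
```

```bash
python3 -m inch '0.5 0 0.1 0 0 0; 0.5 0 0.1 0 0 0; 0.5 0 0.1 0 0 0; 0.5 0 0.1 0 0 0; 0.5 0 0.1 0 0 0; 0.5 0 0.1 0 0 0; 0.5 0 0.1 0 0 0; 0.5 0 0.1 0 0 0; 0.5 0 0.1 0 0 0; 0.5 0 0.1 0 0 0' ;  python3 -c "from h import *;st()"
```

```text
time_s: 38.73
eef_pos: [577.6, -20.0, 148.5]
ee_rot: [0.0, 0.998, 0.058, -0.002]
force: [-2.6, 0.6, -0.1]
grip_width: 0.002
grip_force: 1.0
t 38.73 p(pivot,unit) [ 3.5 -1.4 70.5] toolx [ 1.    -0.    -0.004] tilt 0.004 F [-2.47  0.88 -0.15] w 0.002
```

```bash
python3 -m inch '1.5 0 0.3 0 0 0; 1.5 0 0.3 0 0 0; 1.5 0 0.3 0 0 0; 1.5 0 0.4 0 0 0; 1.5 0 0.4 0 0 0; 1.5 0 0.4 0 0 0; 1.5 0 0.5 0 0 0; 1.5 0 0.5 0 0 0; 1.5 0 0.5 0 0 0; 1 0 0.4 0 0 0' ;  python3 -c "from h import *;st()"
```

```text
time_s: 39.57
eef_pos: [592.1, -18.3, 144.3]
ee_rot: [0.0, 0.998, 0.058, -0.002]
force: [-3.0, 0.5, -0.1]
grip_width: 0.001
grip_force: 1.0
t 39.57 p(pivot,unit) [18.1 -1.4 66.3] toolx [ 1.    -0.    -0.004] tilt 0.004 F [-2.88  0.84 -0.07] w 0.001
```

```bash
python3 -m inch '0.5 0 0.3 0 0 0; 0.5 0 0.3 0 0 0; 0.5 0 0.3 0 0 0; 0.5 0 0.3 0 0 0; 0.5 0 0.3 0 0 0; 0.5 0 0.3 0 0 0; 0.5 0 0.3 0 0 0; 0.5 0 0.3 0 0 0; 0.5 0 0.3 0 0 0; 0.5 0 0.3 0 0 0' ;  python3 -c "from h import *;st()"
```

```text
time_s: 40.4
eef_pos: [596.9, -17.7, 141.4]
ee_rot: [0.0, 0.998, 0.058, -0.002]
force: [-2.7, 0.9, -0.7]
grip_width: -0.003
grip_force: 1.0
t 40.4 p(pivot,unit) [23.  -1.4 63.4] toolx [ 1.    -0.    -0.004] tilt 0.004 F [-2.61  1.18 -0.71] w -0.003
```

```bash
python3 -m inch '0.3 0 0.2 0 0 0; 0.3 0 0.2 0 0 0; 0.3 0 0.2 0 0 0; 0.3 0 0.2 0 0 0; 0.3 0 0.2 0 0 0; 0.3 0 0.2 0 0 0; 0.3 0 0.2 0 0 0; 0.3 0 0.2 0 0 0; 0.3 0 0.2 0 0 0; 0.3 0 0.2 0 0 0' ;  python3 -c "from h import *;st()"
```

```text
time_s: 41.23
eef_pos: [599.0, -17.4, 139.1]
ee_rot: [0.0, 0.998, 0.058, -0.003]
force: [-7.3, 0.2, 0.7]
grip_width: 0.002
grip_force: 3.8
t 41.23 p(pivot,unit) [25.2 -1.4 61.1] toolx [ 1.    -0.    -0.007] tilt 0.007 F [-7.2   1.05  0.73] w 0.002
```

```bash
python3 -m inch '0.2 0 0.1 0 0 0; 0.2 0 0.1 0 0 0; 0.2 0 0.1 0 0 0; 0.2 0 0.1 0 0 0; 0.2 0 0.1 0 0 0; 0.2 0 0.1 0 0 0; 0.2 0 0.1 0 0 0; 0.2 0 0.1 0 0 0; 0.2 0 0.1 0 0 0; 0.2 0 0.1 0 0 0' ;  python3 -c "from h import *;st()"
```

```text
time_s: 42.07
eef_pos: [599.2, -17.3, 137.3]
ee_rot: [-0.0, 0.998, 0.058, -0.006]
force: [-16.8, -1.8, 1.2]
grip_width: 0.0
grip_force: 7.9
t 42.07 p(pivot,unit) [25.3 -1.3 59.3] toolx [ 1.    -0.    -0.012] tilt 0.012 F [-16.87   0.2    1.2 ] w 0.0
```

Firm resistance means the ON stop. I retreat, then check.

```bash
python3 -m inch '-2 0 0 0 0 0; -4 0 0 0 0 0; -6 0 0 0 0 0; -8 0 0 0 0 0; -8 0 0 0 0 0; -8 0 -5 0 0 0; -5 0 -20 0 0 0; 0 0 -30 0 0 0; 0 0 -35 0 0 0; 0 0 -30 0 0 0' >/dev/null
python3 -m inch '-15 0 -20 0 0 0; -25 0 0 0 0 0; -30 0 0 0 0 0; -30 0 0 0 0 0; -25 0 0 0 0 0; -15 0 0 0 0 0; 0 0 0 0 0 0; 0 0 0 0 0 0; 0 0 0 0 0 0; 0 0 0 0 0 0'
python3 - <<'E'
from h import *
st()
c=ctrl.capture("scene")["image"][190:295,200:325,::-1];cv2.imwrite("pics/s4.png",cv2.resize(c,None,fx=5.5,fy=5.5,interpolation=cv2.INTER_CUBIC))
E
```

```text
time_s: 43.73
eef_pos: [423.3, -38.2, 279.2]
ee_rot: [0.0, 0.998, 0.058, -0.002]
force: [0.2, 0.3, 0.0]
grip_width: -0.002
grip_force: 0.0
t 43.73 p(pivot,unit) [-151.8   -1.5  201.2] toolx [ 1.     0.    -0.004] tilt 0.004 F [0.2  0.29 0.04] w -0.002
```

View pics/s4.png

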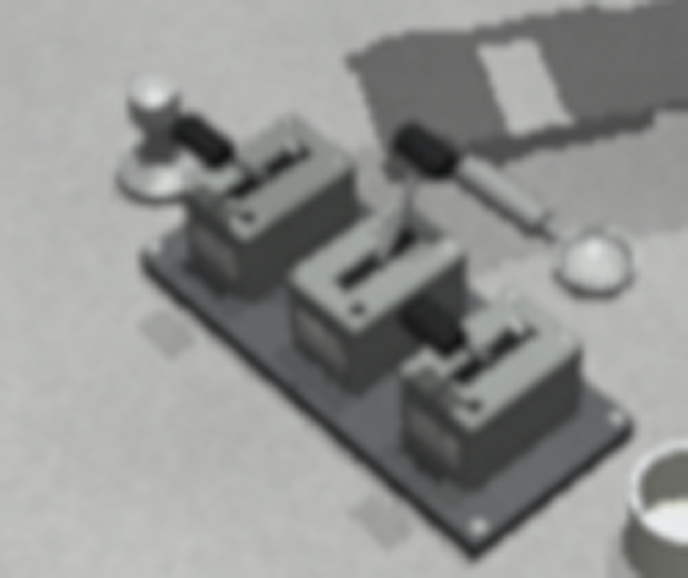

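The grinder bar at (203,140), relative to its pin at (247,215), matches the boiler's ON pose and is slightly further over. The neighbours and counter items are unmoved, so I'm handing in.

```bash
python3 -c "from rig import ctrl;print(ctrl.finish_job())"
```

```text
the job is handed in; nothing more can be done
None
```

I pushed the tripped grinder handle off to its firm stop, which reset the catch, then threw it fully on and handed the job in at about 44 s; the highest force I read was about 17 N, at the ON stop, and in the last picture the handle stood on with the neighbouring handles and nearby counter items unmoved.

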